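# Hook the sample carrier in against its sprung stop

## Task

Pick up the orange-handled hook from its black mat, catch the tow pin of the grey bottle carrier with it and drag the carrier toward you until it sits square against both blue buffers of the stop, then keep a steady pull that presses it on the buffers with about 10 N for a second so that it beds in. Never pull with more than 22 N, keep the gripper off the carrier and its bottles, keep the bottles standing and leave the other loose things alone. Finally unhook carefully so that the carrier stays touching the buffers, and lay the hook flat on its mat again.

Things in the scene. Friction and masses are not known exactly. Their poses are not given: they have to be found in the camera images.
- hook_grip (a point): centre of the hook tool's orange handle, 80 x 18 x 30 mm (long, wide, high), lying flat. Axes: x along the straight steel shaft away from the handle, y to the side of the prong, z up. Shaft and prong are 10 mm thick and at this point's height; shaft ends at x = 140 mm, where the prong bends off sideways and slightly back to its tip at x = 128, y = 36 mm. Mass about 0.15 kg
- hook_bend (a point): point inside the bend of the hook where the centre of a caught 12 mm pin comes to lie: x = 125, y = 11, z = 0 mm from the handle's centre, in the same axes
- mat: fixed black rubber mat, 220 x 130 x 4 mm (its x, y, z), origin at the centre of its underside; the hook lies on it, shaft roughly along the mat's +x
- carrier: loose grey open carrier, 80 x 224 x 50 mm (x, y, z), with three cells; origin at the centre of its underside, flat front face at x = -40 mm. 0.4 to 0.7 kg without the two bottles of 0.125 kg; it slides on the worktop with unknown friction (some 3 to 6 N)
- tow_pin (a point): middle (36 mm above the worktop) of the upright steel tow pin, 12 mm thick, 36 mm ahead of the carrier's front face on its centre line (carrier x = -76 mm). It stands on a low tongue (top at 12 mm) and ends in a plain red cap of its own width, 72 mm high. The prong can go down behind the pin from above and pull with the shaft about 40 mm over the worktop. Axes as the carrier's
- stop: fixed grey stop: U-shaped base 12 mm high, open toward +x (its bridge at x = -36 to -60 mm), with two 58 mm high posts at y = +-98 mm whose front faces are at x = 0. Origin on the worktop midway between the posts; +x points to the carrier. Each post bears a blue buffer in front; the way between them (y within 80 mm) is free for the pin and the shaft
- buffer_line (a point): point of the stop midway between its two blue buffers (26 mm discs at y = +-98 mm, 36 mm high), at stop x = 30 mm; axes as the stop's. The unloaded buffer faces stand anywhere from 8 mm short of to 8 mm beyond this point in x: their screw setting varies, is not measured and must be felt. Together they are sprung at 4 N per mm, with 8 mm travel
- bottle_white: white bottle with white cap, 52 mm wide, 111 mm high, loose in the +y cell of the carrier (floor 5 mm); origin at the centre of its underside, z along the bottle
- bottle_red: white bottle with red cap, 46 mm wide, 86 mm high, loose in the -y cell; origin at the centre of its underside, z along the bottle
- black_cap_bottle: bystander: loose white bottle with black cap, 46 mm wide, 86 mm high, on the worktop; origin at the centre of its underside
- spool: bystander: loose red wire spool with black flanges, 60 mm wide, 45 mm high, on the worktop; origin at the centre of its underside
Things that resemble listed ones, but are neither listed nor needed, are in the scene too. Leave any purple or turquoise look-alike of the bottle_white alone.

How it is judged:
By the outcome, as a careful person would: the job done as asked, in the order asked, and still so for the second after the job is handed in, with the robot touching nothing.
It also fails if it takes over 72 s, if anything falls off the work surface, if the arm or the gripper's body presses on something with over 40 N, if the wrist force passes 120 N, or if a joint passes its speed limit or range.

## Robot

A 6-joint arm with a two-finger parallel gripper is mounted at the origin on a cart in front of the work surface, level with it; the furniture and walls round the work are solid. World frame = base frame: x ahead of the robot, y to its left, z up, the work surface at z = 0. Lengths are in mm, angles in rad, forces in N, time in s.
With the tool pointing down it reaches from about 275 to 825 mm from the base axis. Payload 4.9 kg.
Tool frame: the origin (TCP) lies between the finger pads; the fingertips stand 14 mm ahead of it and the grasp point (between the pads) lies 5 mm behind it (env.tips_ahead is the distance from the TCP to the fingertips, in mm); z points along the fingers, y is the line along which they close (so a half turn about z gives the same grasp; the last joint's range is limited). The gripper opens to 85 mm and grips with 20 to 120 N. Pads are 22 mm wide; open, the fingers measure 114 mm over their backs; the gripper's body (76 mm by 85 mm) begins 54 mm behind the grasp point. The pads swing forward as they close: fully open they stand 13 mm farther back than shut.
Start: joints at [1.024, 0.326, -0.193, 1.052, 0, 1.437], TCP at [220.643, 503.821, 245.281] pointing down, gripper open.
Joint ranges: [-2.65, 2.65], [-0.97, 1.79], [-1.3, 1.35], [-1.93, 2.1], [-1.47, 1.37], [-3.14, 3.14]. Speed limits (rad/s): [2.57, 2.57, 3.14, 3.14, 3.14, 3.14].

## Interface

Orientations are given as a 3x3 rotation matrix whose columns are the frame's x, y, z axes.
In Python, from cell import env gives the robot as it stands. The module is installed in compiled form; this text tells all that it offers.
- The arm moves only by the tool drive_tool, never from a script. Its argument "increments" is a list of rows, each a list of 7 numbers: the gripper command: -1 is shut, 1 is fully open, values between are in proportion, then the shift along the tool's x, y, z as a fraction of full scale, then the turn, a rotation vector about the tool's x, y, z as a fraction of full scale. In form: [[hand, tx, ty, tz, wx, wy, wz], ...]. A call has 1 to 10 rows; each row is the pose to reach, as a shift and turn from the pose commanded when the call began, along the tool's axes at that moment; what a row does not reach only later rows make up. Full scale, the value 1, is 15 cm for a shift and 45 degrees for a turn. A row lasts 1/8 s, in which the tool goes at most 62.5 mm and 10.7 degrees, less where a joint would pass 70% of its speed; a pose out of reach is approached as far as the arm can. A call with a number of a shift or a turn outside -1 to 1 is refused whole. A call with a gripper value outside its range is refused whole. The fingers move at their own pace and stop on an object; the grip force is fixed at half the most. Time passes only in rows, so rows that repeat a pose let the fingers close. It gives the time, the measured TCP pose, the force, the opening and the grip force at its end, in the units of the state.
- env.state(): the state, without advancing time (a new reading comes with each control period).
- env.camera(name): name is "scene" or "top"; returns a dict with "frame" (400x640x3 uint8, red, green, blue), "fx", "fy", "cx", "cy" (pixels), "cam_to_world" (4x4, takes a point from camera to world coordinates). Camera axes: x right, y up, looking along -z (the intrinsics and any distortion apply to the point x, -y, -z); pixel columns grow to the right and rows downward; lengths in mm; the calibration is good to about 2 mm. A picture is of the moment at which its call begins. There is no depth.
- env.sign_off(): hands the job in; it is judged then, once.
The state is a dict: "time_s": time; "qpos": joint angles; "qvel": joint speeds; "tau": joint torques, N m; "eef_pos": TCP position; "tcp_rot": TCP orientation; "wrist_force": force on the tool from outside, world axes, zero at the start; "wrist_torque": the same for the moment, N m; "grip_width": finger opening in mm; "grip_force": force on a finger pad.
Only numpy, scipy, OpenCV 4.12 (cv2) and the standard library are available. Lean on these libraries where they do the work, as an engineer would, in place of code of your own. Each camera call takes 0.05 s, during which the arm holds its last target. There are 200 camera calls.

## Working session

There is one attempt and no reset: what is moved stays moved. The work goes in short steps, Python scripts to look and compute and a tool call to move; the robot and the scene stay as the last step left them, time stands still between calls to the robot, and variables do not carry over. Pictures are saved under pics/ and viewed, at most 10 in all, crops included, and the job is handed in when it is done.

Besides the shell and the picture viewer there is one more tool, called after "Request:" in YAML: its name, and indented under it one key for each argument. drive_tool: Moves the arm, as the interface text tells. Its arguments: {"type":"object","properties":{"increments":{"type":"array"}},"required":["increments"]}

```bash
mkdir -p pics; python3 - <<'E'
from cell import env
import cv2,json,numpy as np
s=env.state();print(s)
for n in("scene","top"):
    c=env.camera(n);cv2.imwrite(f"pics/{n}0.png",c["frame"][:,:,::-1])
    print(n,{k:(np.round(v,3).tolist() if not np.isscalar(v) else v) for k,v in c.items() if k!="frame"})
E
```

```text
{'time_s': 0.0, 'qpos': array([ 1.02380046e+00,  3.26943236e-01, -1.93600054e-01,  1.05202389e+00,
        1.31924414e-05,  1.43662506e+00]), 'qvel': array([ 3.25728972e-05, -3.32283434e-04,  7.76430782e-04, -4.80715725e-04,
       -6.42400319e-04, -2.78798080e-03]), 'tau': array([-1.89383427e-03, -4.43404412e+01,  2.62434715e+01,  1.55524589e-02,
       -3.69793443e-04,  1.73030367e-05]), 'eef_pos': array([220.32851436, 503.31173007, 244.49604883]), 'tcp_rot': array([[-9.15991133e-01,  4.01197427e-01, -9.32330378e-04],
       [ 4.01198433e-01,  9.15989929e-01, -1.50560785e-03],
       [ 2.49959240e-04, -1.75317293e-03, -9.99998432e-01]]), 'wrist_force': array([ 0.60700501, -0.88364164, -0.32930322]), 'wrist_torque': array([ 0.03150337, -0.05251207,  0.05189935]), 'grip_force': 0.0, 'grip_width': 85.7831099597976}
scene {'fx': 444.747172634739, 'fy': 444.747172634739, 'cx': 323.82231370991246, 'cy': 198.47912938112964, 'cam_to_world': [[0.916, 0.303, -0.262, 314.266], [-0.401, 0.708, -0.582, -747.63], [0.009, 0.638, 0.77, 987.931], [0.0, 0.0, 0.0, 1.0]]}
top {'fx': 404.599983568953, 'fy': 404.599983568953, 'cx': 320.653471697937, 'cy': 198.99631479932864, 'cam_to_world': [[0.024, 0.986, -0.163, 413.845], [-1.0, 0.023, -0.013, -50.833], [-0.009, 0.164, 0.986, 1427.305], [0.0, 0.0, 0.0, 1.0]]}
```

View pics/scene0.png

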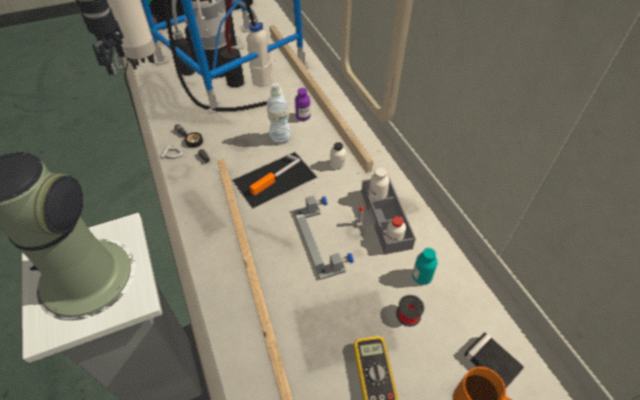

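View pics/top0.png

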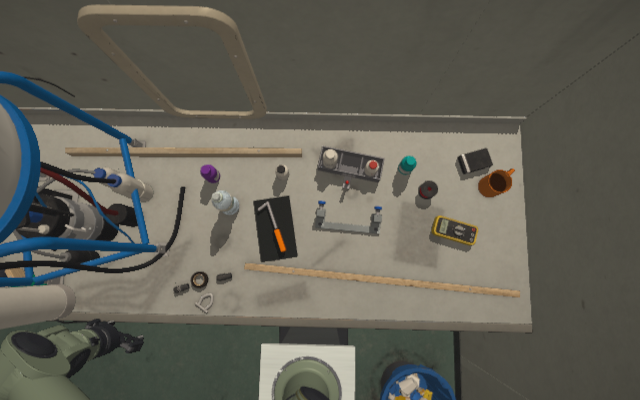

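Scene view: hook at (275,175), mat (275,180), carrier (388,215), red pin cap (361,209), stop with blue buffers (323,200)/(350,258). Top view: hook handle (280,240), prong tip (259,208), carrier (350,165), pin (346,184), buffers (321,204)/(378,209).
Possible confusions: in the top view, the teal (408,163) and purple (209,173) bottles and the black-cap bottle (282,171) could pass for bottle_white (330,157). The red bottle cap (372,168) and the spool (428,188) could pass for the red pin cap. The orange mug (495,183) could pass for the hook handle. I choose by the description.

```bash
python3 - <<'E'
import cv2,numpy as np
a=cv2.imread("pics/top0.png")[145:265,245:400];b=cv2.imread("pics/scene0.png")[140:285,225:420]
cv2.imwrite("pics/t1.png",cv2.resize(a,None,fx=4.9,fy=4.9,interpolation=cv2.INTER_CUBIC))
cv2.imwrite("pics/s1.png",cv2.resize(b,None,fx=4,fy=4,interpolation=cv2.INTER_CUBIC))
E
```

```text
(no output)
```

View pics/t1.png

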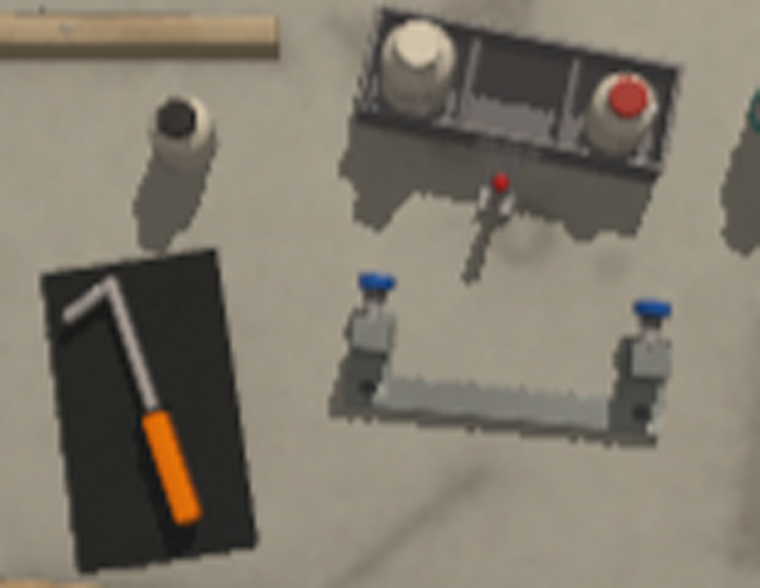

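View pics/s1.png

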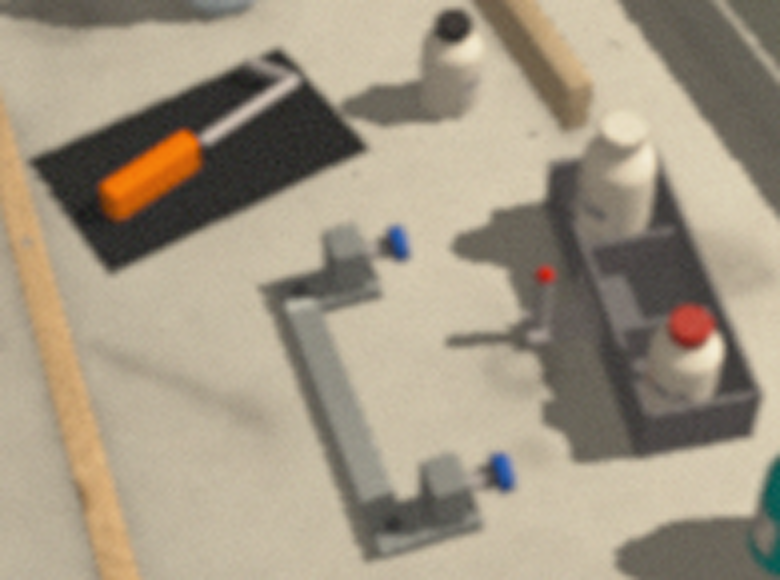

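Top crop: hook on the mat with handle (172,467) and bend (112,280), prong to image left, which is +y; pin cap at (501,182), buffers at (377,282) and (652,308). Carrier front top edge runs from (357,118) to (660,172). The scene crop shows the same objects, with the cap at (545,274). The orange tool and the pin with a red cap on a tongue are the right ones.

```bash
cat > h.py <<'E'
from cell import env
import cv2,numpy as np
def ray(c,u,v):
    M=c["cam_to_world"];d=M[:3,:3]@np.array([(u-c["cx"])/c["fx"],-(v-c["cy"])/c["fy"],-1]);return M[:3,3],d
def on(c,u,v,z):
    o,d=ray(c,u,v);return (o+d*(z-o[2])/d[2])
def tri(c1,p1,c2,p2):
    (o1,d1),(o2,d2)=ray(c1,*p1),ray(c2,*p2)
    t=np.linalg.lstsq(np.c_[d1,-d2],o2-o1,rcond=None)[0]
    a,b=o1+d1*t[0],o2+d2*t[1];return (a+b)/2,np.linalg.norm(a-b)
def blobs(c,box,hlo,hhi,smin=120,vmin=60,amin=4):
    x0,y0,x1,y1=box;h=cv2.cvtColor(c["frame"],cv2.COLOR_RGB2HSV)[y0:y1,x0:x1]
    H=h[...,0].astype(int);m=((H>=hlo)&(H<=hhi) if hlo<=hhi else (H>=hlo)|(H<=hhi))&(h[...,1]>smin)&(h[...,2]>vmin)
    n,l,st,ce=cv2.connectedComponentsWithStats(m.astype(np.uint8),connectivity=8)
    return [(st[i,4],ce[i]+[x0,y0],np.argwhere(l==i)[:,::-1]+[x0,y0]) for i in range(1,n) if st[i,4]>=amin]
E
python3 - <<'E'
from h import *
np.set_printoptions(precision=1,suppress=True)
T=env.camera("top");S=env.camera("scene")
tb=(245,145,400,265);sb=(225,140,420,285)
R={}
for n,(a,b,s) in dict(orange=(5,18,150),blue=(105,125,120),red=(170,5,120)).items():
    R[n]=[blobs(T,tb,a,b,s),blobs(S,sb,a,b,s)]
    for k in R[n]: print(n,[(x[0],x[1]) for x in k])
o=[max(k,key=lambda x:x[0]) for k in R["orange"]]
for c,x in zip((T,S),o):
    r=cv2.minAreaRect(x[2].astype(np.float32));print("rect",r, on(c,*x[1],19))
    v=cv2.fitLine(x[2].astype(np.float32),cv2.DIST_L2,0,.01,.01).ravel()
    p=on(c,v[2],v[3],19);q=on(c,v[2]+10*v[0],v[3]+10*v[1],19);print("yaw",np.degrees(np.arctan2(*(q-p)[1::-1])))
print("handle tri",tri(T,o[0][1],S,o[1][1]))
bt=sorted(R["blue"][0],key=lambda x:x[1][0]);bs=sorted(R["blue"][1],key=lambda x:x[1][0])
for i in(0,-1): print("buf",tri(T,bt[i][1],S,bs[i][1]),on(T,*bt[i][1],36),on(S,*bs[i][1],36))
rt=min(R["red"][0],key=lambda x:x[0]);rs=min(R["red"][1],key=lambda x:x[0]);print("pin",tri(T,rt[1],S,rs[1]))
f=lambda u,v:(245+(u+.5)/4.9-.5,145+(v+.5)/4.9-.5)
g=lambda u,v:(225+(u+.5)/4-.5,140+(v+.5)/4-.5)
for n,p,z in[("carFL",(357,118),50),("carFR",(660,172),50),("carBL",(381,8),50),("carBR",(681,67),50),("mat",(42,272),4),("mat",(216,250),4),("mat",(257,545),4),("mat",(80,572),4),("bend outer",(112,280),19),("tip",(66,319),19),("shaft at handle",(154,410),19)]:
    print(n,on(T,*f(*p),z))
for n,p,z in[("bend S",(297,77),19),("tip S",(250,65),19),("shaft S",(203,143),19)]:
    print(n,on(S,*g(*p),z))
E
```

```text
orange [(np.int32(143), array([279.6, 239.9]))]
orange [(np.int32(338), array([262.3, 183.3]))]
blue [(np.int32(15), array([321.2, 202.2])), (np.int32(14), array([377.9, 207.6]))]
blue [(np.int32(16), array([324. , 200.5])), (np.int32(24), array([350.2, 257.4]))]
red [(np.int32(47), array([372.7, 164.7])), (np.int32(10), array([346.7, 181.7]))]
red [(np.int32(19), array([361. , 208.2])), (np.int32(94), array([397.1, 220.8]))]
rect ((279.6046142578125, 239.96310424804688), (23.741165161132812, 6.157172203063965), 70.55996704101562) [499.8 106.6  19. ]
yaw -158.89270877899955
rect ((262.068603515625, 183.3844757080078), (12.137003898620605, 29.621498107910156), 57.2647705078125) [501.8 106.9  19. ]
yaw 22.568759806007037
handle tri (array([500.7, 106.3,  19.8]), np.float64(1.973305644965135))
buf (array([634.2, -35. ,  35.2]), np.float64(2.1886780800555896)) [633.  -34.8  36. ] [635.1 -35.7  36. ]
buf (array([ 619.4, -231.7,   38.7]), np.float64(2.6789017628309493)) [ 618.5 -231.7   36. ] [ 621.6 -230.5   36. ]
pin (array([ 702.7, -121.2,   66.7]), np.float64(2.6584489880269495))
carFL [749.1 -19.   50. ]
carFR [ 714.6 -234.8   50. ]
carBL [830.7 -34.2  50. ]
carBR [ 791.6 -249.7   50. ]
mat [640.1 208.6   4. ]
mat [659.2  82.4   4. ]
mat [446.9  45.2   4. ]
mat [424.9 170.4   4. ]
bend outer [633.  155.1  19. ]
tip [603.9 186.8  19. ]
shaft at handle [540.  120.8  19. ]
bend S [636.2 157.7  19. ]
tip S [607.8 183.8  19. ]
shaft S [547.3 121.4  19. ]
```

```bash
cat > plan.py <<'E'
import json,numpy as np,os,sys
# commanded pose: pos, tool-x yaw(deg), tool pointing down
F="cmd.json"
def axes(y):
    c,s=np.cos(np.radians(y)),np.sin(np.radians(y));return np.array([[c,s,0],[s,-c,0],[0,0,-1.]]).T.T
def load(): return json.load(open(F)) if os.path.exists(F) else [220.643,503.821,245.281,156.35]
def rows(wps):
    """wps: calls, each a list of (x,y,z,yaw); prints rows from the command at call begin"""
    c=load()
    for call in wps:
        A=axes(c[3])
        for w in call:
            t=A.T@(np.array(w[:3])-c[:3])/150; print([round(float(v),3) for v in t],round(-(w[3]-c[3])/45,3))
        c=[float(v) for v in call[-1]];print("--")
    json.dump(c,open(F,"w"))
E
python3 - <<'E'
from plan import *
print(axes(156.35))
rows([[(314,371,240,171.4)],[(407,239,235,186.4)],[(500.7,106.5,170,201.5)]])
E
```

```text
[[-0.91601301  0.40114856  0.        ]
 [ 0.40114856  0.91601301  0.        ]
 [ 0.          0.         -1.        ]]
[-0.925, -0.561, 0.035] -0.334
--
[-0.745, -0.777, 0.033] -0.333
--
[-0.522, -0.947, 0.433] -0.336
--
```

Request:
drive_tool:
  increments:
    - [1, -0.925, -0.561, 0.035, 0, 0, -0.334]
    - [1, -0.925, -0.561, 0.035, 0, 0, -0.334]
    - [1, -0.925, -0.561, 0.035, 0, 0, -0.334]
    - [1, -0.925, -0.561, 0.035, 0, 0, -0.334]
    - [1, -0.925, -0.561, 0.035, 0, 0, -0.334]

```text
time_s: 0.82
eef_pos: [313.9, 371.4, 240.1]
tcp_rot: [[-0.989, 0.15, -0.0], [0.15, 0.989, 0.001], [0.0, 0.0, -1.0]]
wrist_force: [0.2, 0.2, 0.6]
grip_width: 85.6
grip_force: 0.0
```

Request:
drive_tool:
  increments:
    - [1, -0.745, -0.777, 0.033, 0, 0, -0.333]
    - [1, -0.745, -0.777, 0.033, 0, 0, -0.333]
    - [1, -0.745, -0.777, 0.033, 0, 0, -0.333]
    - [1, -0.745, -0.777, 0.033, 0, 0, -0.333]
    - [1, -0.745, -0.777, 0.033, 0, 0, -0.333]

```text
time_s: 1.45
eef_pos: [406.4, 240.2, 235.0]
tcp_rot: [[-0.994, -0.112, -0.001], [-0.112, 0.994, 0.0], [0.001, 0.001, -1.0]]
wrist_force: [-0.5, 0.4, 0.5]
grip_width: 85.7
grip_force: 0.0
```

Request:
drive_tool:
  increments:
    - [1, -0.522, -0.947, 0.433, 0, 0, -0.336]
    - [1, -0.522, -0.947, 0.433, 0, 0, -0.336]
    - [1, -0.522, -0.947, 0.433, 0, 0, -0.336]
    - [1, -0.522, -0.947, 0.433, 0, 0, -0.336]
    - [1, -0.522, -0.947, 0.433, 0, 0, -0.336]
    - [1, -0.522, -0.947, 0.433, 0, 0, -0.336]

```text
time_s: 2.2
eef_pos: [500.0, 108.4, 170.7]
tcp_rot: [[-0.929, -0.369, 0.001], [-0.369, 0.929, 0.0], [-0.001, 0.0, -1.0]]
wrist_force: [-0.1, -0.1, 0.9]
grip_width: 85.3
grip_force: 0.0
```

Request:
drive_tool:
  increments:
    - [1, 0, 0, 0.35, 0, 0, 0]
    - [1, 0, 0, 0.7, 0, 0, 0]
    - [1, 0, 0, 0.9, 0, 0, 0]
    - [1, 0, 0, 0.98, 0, 0, 0]
    - [1, 0, 0, 0.98, 0, 0, 0]

```text
time_s: 2.82
eef_pos: [500.4, 107.3, 23.4]
tcp_rot: [[-0.93, -0.367, -0.0], [-0.367, 0.93, 0.0], [0.0, 0.0, -1.0]]
wrist_force: [-0.2, -0.4, 0.0]
grip_width: 85.3
grip_force: 0.0
```

Request:
drive_tool:
  increments:
    - [0, 0, 0, 0, 0, 0, 0]
    - [-0.4, 0, 0, 0, 0, 0, 0]
    - [-1, 0, 0, 0, 0, 0, 0]
    - [-1, 0, 0, 0, 0, 0, 0]
    - [-1, 0, 0, 0, 0, 0, 0]
    - [-1, 0, 0, 0, 0, 0, 0]
    - [-1, 0, 0, 0, 0, 0, 0]

```text
time_s: 3.7
eef_pos: [501.1, 106.6, 23.8]
tcp_rot: [[-0.931, -0.366, 0.001], [-0.366, 0.931, 0.0], [-0.001, -0.0, -1.0]]
wrist_force: [-0.6, 0.6, 5.4]
grip_width: 16.6
grip_force: 60.1
```

Request:
drive_tool:
  increments:
    - [-1, 0, 0, -0.05, 0, 0, 0]
    - [-1, 0, 0, -0.3, 0, 0, 0]
    - [-1, 0, 0, -0.6, 0, 0, 0]
    - [-1, 0, 0, -0.8, 0, 0, 0]
    - [-1, 0, 0, -0.8, 0, 0, 0]
    - [-1, 0, 0, -0.8, 0, 0, 0]

```text
time_s: 4.45
eef_pos: [499.7, 106.5, 142.3]
tcp_rot: [[-0.931, -0.366, -0.001], [-0.366, 0.931, -0.0], [0.001, 0.0, -1.0]]
wrist_force: [-1.1, -0.4, -2.7]
grip_width: 16.7
grip_force: 59.1
```

```bash
python3 - <<'E'
from h import *
import json
T=env.camera("top");S=env.camera("scene")
a=T["frame"][140:260,240:395,::-1];b=S["frame"][100:245,200:395,::-1]
cv2.imwrite("pics/b2.png",np.vstack([cv2.resize(a,(480,372),interpolation=2)[:290],cv2.resize(b,(480,357),interpolation=2)[:305]]))
cv2.imwrite("pics/T2.png",T["frame"][:,:,::-1]);cv2.imwrite("pics/S2.png",S["frame"][:,:,::-1])
E
```

```text
(no output)
```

View pics/b2.png

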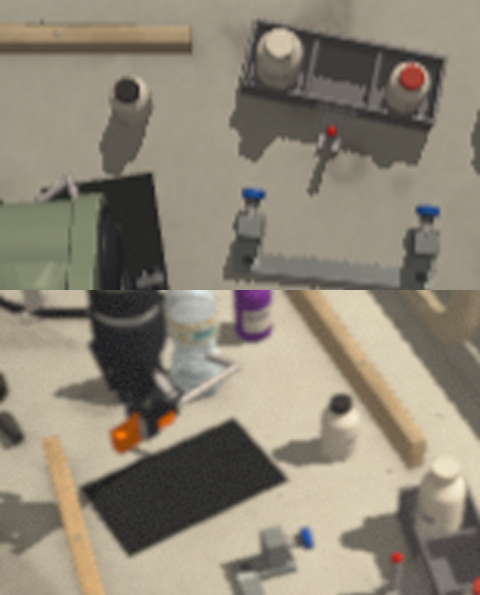

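The hook is held level. Bend is at about (72,178) in the top part of the composite and (237,368) in the scene part; the mat is empty and everything else is undisturbed.

```bash
python3 - <<'E'
from h import *
np.set_printoptions(precision=1,suppress=True)
T=env.camera("top");S=env.camera("scene")
t=(240+72/3.097,140+178/3.1);s=(200+237/2.46,100+78/2.46)
print(tri(T,t,S,s),on(T,*t,137.5),on(S,*s,137.5))
st=env.state();R=st["tcp_rot"];p=st["eef_pos"];print(p)
for q in ((140,0),(143,-3),(128,36),(125,11)): print(q,p+R@np.array([-q[0],q[1],5]))
for n,c,px in(("T",T,(346.7,181.7)),("S",S,(361,208.2))):
    print(n,on(c,*px,66),on(c,*px,70))
# pin base on tongue / pin mid estimates: dark-grey pin column in scene
f=lambda u,v:(225+(u+.5)/4-.5,140+(v+.5)/4-.5)
print("pin base S",on(S,*f(543,330),12))
E
```

```text
(array([629.6, 152.1, 135.6]), np.float64(1.8256615724894576)) [628.4 152.  137.5] [629.9 150.1 137.5]
[499.6 106.5 141.8]
(140, 0) [629.8 157.8 136.5]
(143, -3) [633.7 156.1 136.5]
(128, 36) [605.5 186.9 136.5]
(125, 11) [611.9 162.5 136.5]
T [ 701.6 -120.9   66. ] [ 700.7 -120.7   70. ]
S [ 704.4 -120.9   66. ] [ 702.7 -123.6   70. ]
pin base S [ 703.9 -126.9   12. ]
```

```bash
python3 - <<'E'
from plan import *
json.dump([500.7,106.5,143,201.5],open(F,"w"))
rows([[(542,-5,143,186)],[(584.1,-116.1,125,170.3)]])
E
```

```text
[0.016, -0.793, 0.0] 0.344
--
[-0.202, -0.766, 0.12] 0.349
--
```

Request:
drive_tool:
  increments:
    - [-1, 0.005, -0.25, 0, 0, 0, 0.11]
    - [-1, 0.01, -0.5, 0, 0, 0, 0.23]
    - [-1, 0.016, -0.793, 0, 0, 0, 0.344]
    - [-1, 0.016, -0.793, 0, 0, 0, 0.344]
    - [-1, 0.016, -0.793, 0, 0, 0, 0.344]

```text
time_s: 5.28
eef_pos: [541.1, -4.8, 142.3]
tcp_rot: [[-0.995, -0.105, -0.002], [-0.105, 0.995, 0.001], [0.002, 0.001, -1.0]]
wrist_force: [0.1, 0.7, -1.9]
grip_width: 17.1
grip_force: 59.2
```

Request:
drive_tool:
  increments:
    - [-1, -0.07, -0.25, 0.04, 0, 0, 0.12]
    - [-1, -0.14, -0.5, 0.08, 0, 0, 0.24]
    - [-1, -0.202, -0.766, 0.12, 0, 0, 0.349]
    - [-1, -0.202, -0.766, 0.12, 0, 0, 0.349]
    - [-1, -0.202, -0.766, 0.12, 0, 0, 0.349]
    - [-1, -0.202, -0.766, 0.12, 0, 0, 0.349]

```text
time_s: 6.02
eef_pos: [583.5, -114.5, 125.1]
tcp_rot: [[-0.986, 0.166, -0.001], [0.166, 0.986, 0.001], [0.001, 0.0, -1.0]]
wrist_force: [0.2, -0.3, -1.5]
grip_width: 17.0
grip_force: 59.3
```

```bash
python3 - <<'E'
from h import *
T=env.camera("top");S=env.camera("scene");print(env.state()["eef_pos"],env.state()["wrist_force"])
a=T["frame"][150:230,300:400,::-1];b=S["frame"][160:270,300:430,::-1]
cv2.imwrite("pics/b3.png",np.vstack([cv2.resize(a,None,fx=4.5,fy=4.5,interpolation=2)[:300],cv2.resize(b[:85],(450,294),interpolation=2)]))
E
```

```text
[ 583.83260209 -114.8530811   125.33978837] [-0.02886096  0.73167637 -0.04671743]
```

View pics/b3.png

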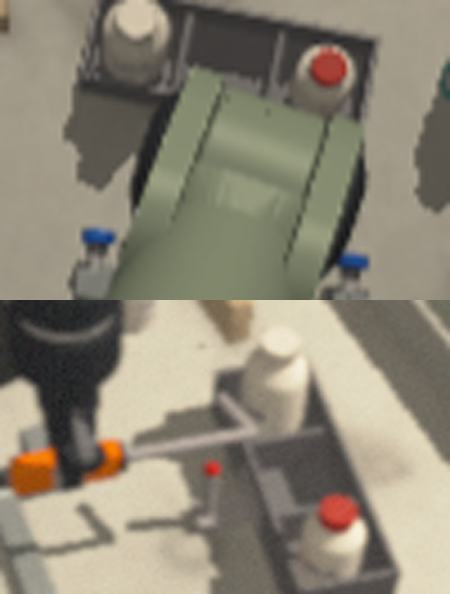

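Scene part: bend corner at (255,428), prong tip at (222,400), pin cap at (212,468). The top view of the hook is blocked by the arm.

```bash
python3 - <<'E'
from h import *
np.set_printoptions(precision=1,suppress=True)
S=env.camera("scene");st=env.state();p=st["eef_pos"];R=st["tcp_rot"]
k=130/450
for n,(u,v),q in(("bend",(255,428),(143,-2)),("tip",(222,400),(128,36)),("shaft@handle",(124,455),(40,0))):
    print(n,on(S,300+u*k,160+(v-300)*k,120.3),p+R@np.array([-q[0],q[1],5]))
b=blobs(S,(340,195,375,225),170,5);print([(x[0],x[1],on(S,*x[1],67)) for x in b])
E
```

```text
bend [ 727.4 -137.9  120.3] [ 724.6 -140.9  120.4]
tip [ 717.4 -104.1  120.3] [ 716.1 -101.   120.4]
shaft@handle [ 628.3 -123.1  120.3] [ 623.4 -121.8  120.4]
[(np.int32(20), array([360.9, 208.1]), array([ 704. , -121.2,   67. ]))]
```

Request:
drive_tool:
  increments:
    - [-1, 0, -0.028, 0, 0, 0, 0]
    - [-1, 0, -0.028, 0.1, 0, 0, 0]
    - [-1, 0, -0.028, 0.2, 0, 0, 0]
    - [-1, 0, -0.028, 0.25, 0, 0, 0]
    - [-1, 0, -0.028, 0.3, 0, 0, 0]
    - [-1, 0, -0.028, 0.34, 0, 0, 0]

```text
time_s: 6.92
eef_pos: [583.3, -120.2, 73.6]
tcp_rot: [[-0.986, 0.169, -0.0], [0.169, 0.986, 0.0], [0.0, 0.0, -1.0]]
wrist_force: [-0.8, 0.4, -1.0]
grip_width: 17.2
grip_force: 59.3
```

Request:
drive_tool:
  increments:
    - [-1, 0, 0, 0.06, 0, 0, 0]
    - [-1, 0, 0, 0.12, 0, 0, 0]
    - [-1, 0, 0, 0.193, 0, 0, 0]
    - [-1, 0, 0, 0.193, 0, 0, 0]

```text
time_s: 7.42
eef_pos: [582.4, -119.9, 44.0]
tcp_rot: [[-0.986, 0.169, -0.002], [0.169, 0.986, 0.001], [0.002, 0.0, -1.0]]
wrist_force: [-0.3, 0.3, -1.3]
grip_width: 16.8
grip_force: 59.3
```

```bash
python3 - <<'E'
from h import *
S=env.camera("scene");s=env.state();print(s["eef_pos"],s["wrist_force"],s["wrist_torque"])
b=S["frame"][160:270,300:430,::-1]
cv2.imwrite("pics/b4.png",cv2.resize(b,None,fx=5,fy=5,interpolation=2))
E
```

```text
[ 582.89009827 -120.06253084   44.59850956] [ 0.20864682 -0.64396653 -1.53773774] [-0.03561736  0.07600686 -0.00685821]
```

View pics/b4.png

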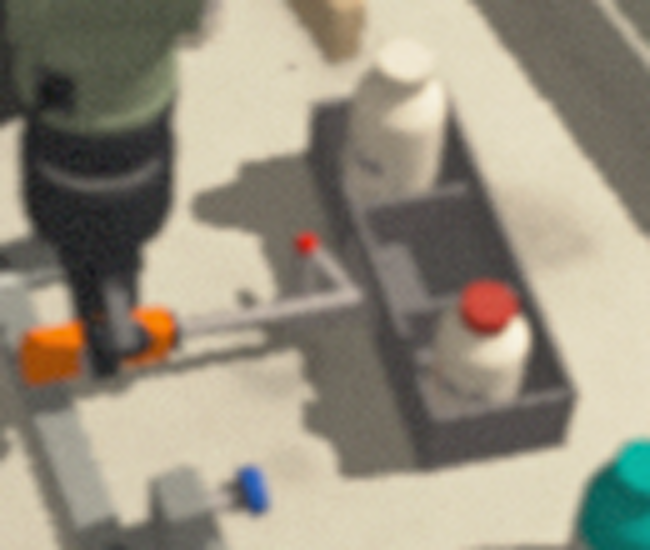

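The hook is down behind the pin: cap at (306,243), bend at (357,296), prong running behind the pin, no contact forces. Next come the catch and the drag.

```bash
cat > tow.py <<'E'
from plan import *
def tcp(px,py,psi,z=45):
    a=np.radians(psi);u=np.array([np.cos(a),np.sin(a)]);v=np.array([-u[1],u[0]])
    t=np.array([px,py])-125*u-11*v;return (t[0],t[1],z,180+psi)
E
python3 - <<'E'
from tow import *
json.dump([583.4,-120.24,45,170.3],open(F,"w"))
P=np.array([[702,-121,-9.7],[694,-121.5,-7],[640,-134,4]])
A=[tcp(*(P[0]))]; 
B=[tcp(*(P[0]+(P[1]-P[0])*i/3)) for i in(1,2,3)]
C=[tcp(*(P[1]+(P[2]-P[1])*i/20)) for i in range(1,21)]
st=np.array(load());a=np.array(A[0])
rows([[tuple(st+(a-st)*i/4) for i in(1,2,3,4)]+B, C[:10],C[10:]])
E
```

```text
[0.013, 0.014, 0.0] -0.0
[0.027, 0.027, 0.0] -0.0
[0.04, 0.041, 0.0] -0.0
[0.053, 0.055, 0.0] -0.0
[0.069, 0.038, 0.0] -0.02
[0.085, 0.021, 0.0] -0.04
[0.101, 0.003, 0.0] -0.06
--
[0.017, -0.014, 0.0] -0.012
[0.033, -0.029, 0.0] -0.024
[0.05, -0.043, 0.0] -0.037
[0.066, -0.057, 0.0] -0.049
[0.082, -0.072, 0.0] -0.061
[0.099, -0.086, 0.0] -0.073
[0.115, -0.1, 0.0] -0.086
[0.131, -0.114, 0.0] -0.098
[0.147, -0.129, 0.0] -0.11
[0.163, -0.143, 0.0] -0.122
--
[0.017, -0.013, 0.0] -0.012
[0.034, -0.025, 0.0] -0.024
[0.051, -0.038, 0.0] -0.037
[0.068, -0.05, 0.0] -0.049
[0.085, -0.063, 0.0] -0.061
[0.102, -0.076, 0.0] -0.073
[0.118, -0.088, 0.0] -0.086
[0.135, -0.101, 0.0] -0.098
[0.152, -0.113, 0.0] -0.11
[0.168, -0.126, 0.0] -0.122
--
```

Request:
drive_tool:
  increments:
    - [-1, 0.013, 0.012, 0, 0, 0, 0]
    - [-1, 0.027, 0.024, 0, 0, 0, 0]
    - [-1, 0.04, 0.036, 0, 0, 0, 0]
    - [-1, 0.053, 0.04, 0, 0, 0, 0]
    - [-1, 0.069, 0.033, 0, 0, 0, -0.02]
    - [-1, 0.085, 0.018, 0, 0, 0, -0.04]
    - [-1, 0.101, 0.003, 0, 0, 0, -0.06]

```text
time_s: 8.35
eef_pos: [569.5, -117.6, 45.6]
tcp_rot: [[-0.993, 0.121, 0.002], [0.121, 0.993, -0.0], [-0.002, 0.0, -1.0]]
wrist_force: [5.6, -0.4, -2.7]
grip_width: 16.7
grip_force: 59.2
```

Request:
drive_tool:
  increments:
    - [-1, 0.017, -0.014, 0, 0, 0, -0.012]
    - [-1, 0.033, -0.029, 0, 0, 0, -0.024]
    - [-1, 0.05, -0.043, 0, 0, 0, -0.037]
    - [-1, 0.066, -0.057, 0, 0, 0, -0.049]

```text
time_s: 8.85
eef_pos: [558.6, -124.5, 45.6]
tcp_rot: [[-0.997, 0.082, 0.002], [0.082, 0.997, 0.0], [-0.002, 0.001, -1.0]]
wrist_force: [6.1, -0.5, -2.7]
grip_width: 16.8
grip_force: 59.2
```

```bash
python3 - <<'E'
from tow import *
P=np.array([[694,-121.5,-7],[640,-134,4]])
C=[tcp(*(P[0]+(P[1]-P[0])*i/20)) for i in range(1,21)]
json.dump(list(map(float,C[3])),open(F,"w"))
rows([C[4:12],C[12:]])
Q=np.array([[640,-134,4],[620,-132.5,-4.3],[604,-131.3,-4.3]])
D=[tcp(*(Q[0]+(Q[1]-Q[0])*i/8)) for i in range(1,9)]
rows([D])
E
```

```text
[0.017, -0.014, 0.0] -0.012
[0.034, -0.027, 0.0] -0.024
[0.05, -0.041, 0.0] -0.037
[0.067, -0.055, 0.0] -0.049
[0.083, -0.068, 0.0] -0.061
[0.1, -0.082, 0.0] -0.073
[0.116, -0.095, 0.0] -0.086
[0.133, -0.109, 0.0] -0.098
--
[0.017, -0.012, 0.0] -0.012
[0.034, -0.025, 0.0] -0.024
[0.051, -0.037, 0.0] -0.037
[0.068, -0.049, 0.0] -0.049
[0.085, -0.061, 0.0] -0.061
[0.102, -0.074, 0.0] -0.073
[0.119, -0.086, 0.0] -0.086
[0.136, -0.098, 0.0] -0.098
--
[0.018, 0.018, 0.0] 0.023
[0.035, 0.035, 0.0] 0.046
[0.052, 0.053, 0.0] 0.069
[0.069, 0.07, 0.0] 0.092
[0.086, 0.088, 0.0] 0.115
[0.102, 0.105, 0.0] 0.138
[0.118, 0.123, 0.0] 0.161
[0.134, 0.14, 0.0] 0.184
--
```

Request:
drive_tool:
  increments:
    - [-1, 0.017, -0.014, 0, 0, 0, -0.012]
    - [-1, 0.034, -0.027, 0, 0, 0, -0.024]
    - [-1, 0.05, -0.041, 0, 0, 0, -0.037]
    - [-1, 0.067, -0.055, 0, 0, 0, -0.049]
    - [-1, 0.083, -0.068, 0, 0, 0, -0.061]
    - [-1, 0.1, -0.082, 0, 0, 0, -0.073]
    - [-1, 0.116, -0.095, 0, 0, 0, -0.086]
    - [-1, 0.133, -0.109, 0, 0, 0, -0.098]

```text
time_s: 9.85
eef_pos: [537.3, -139.1, 45.6]
tcp_rot: [[-1.0, 0.006, 0.002], [0.006, 1.0, 0.001], [-0.002, 0.001, -1.0]]
wrist_force: [5.0, -0.2, -3.0]
grip_width: 16.6
grip_force: 59.2
```

Request:
drive_tool:
  increments:
    - [-1, 0.017, -0.012, 0, 0, 0, -0.012]
    - [-1, 0.034, -0.025, 0, 0, 0, -0.024]
    - [-1, 0.051, -0.037, 0, 0, 0, -0.037]
    - [-1, 0.068, -0.049, 0, 0, 0, -0.049]
    - [-1, 0.085, -0.061, 0, 0, 0, -0.061]
    - [-1, 0.102, -0.074, 0, 0, 0, -0.073]
    - [-1, 0.119, -0.086, 0, 0, 0, -0.086]
    - [-1, 0.136, -0.098, 0, 0, 0, -0.098]

```text
time_s: 10.85
eef_pos: [516.8, -153.7, 45.6]
tcp_rot: [[-0.997, -0.071, 0.002], [-0.071, 0.997, 0.001], [-0.002, 0.0, -1.0]]
wrist_force: [5.4, 0.8, -2.7]
grip_width: 16.8
grip_force: 59.2
```

Request:
drive_tool:
  increments:
    - [-1, 0.018, 0.018, 0, 0, 0, 0.023]
    - [-1, 0.035, 0.035, 0, 0, 0, 0.046]
    - [-1, 0.052, 0.053, 0, 0, 0, 0.069]
    - [-1, 0.069, 0.07, 0, 0, 0, 0.092]
    - [-1, 0.086, 0.088, 0, 0, 0, 0.115]
    - [-1, 0.102, 0.105, 0, 0, 0, 0.138]
    - [-1, 0.118, 0.123, 0, 0, 0, 0.161]
    - [-1, 0.134, 0.14, 0, 0, 0, 0.184]

```text
time_s: 11.85
eef_pos: [495.3, -134.2, 45.6]
tcp_rot: [[-0.997, 0.074, 0.002], [0.074, 0.997, 0.0], [-0.002, 0.0, -1.0]]
wrist_force: [5.8, 0.6, -3.2]
grip_width: 16.8
grip_force: 59.2
```

```bash
python3 - <<'E'
from h import *
np.set_printoptions(precision=1,suppress=True)
S=env.camera("scene");T=env.camera("top");s=env.state();print(s["eef_pos"],s["wrist_force"],s["time_s"])
for n,c,box in(("S",S,(290,180,385,270)),("T",T,(300,150,400,225))):
    print(n,[(x[0],x[1],on(c,*x[1],67)) for x in blobs(c,box,170,5)],[(x[0],on(c,*x[1],36)) for x in blobs(c,box,105,125)])
b=S["frame"][150:270,280:410,::-1]
a=T["frame"][150:220,300:400,::-1]
cv2.imwrite("pics/b5.png",np.vstack([cv2.resize(b,(390,360),interpolation=2)[:,:390],cv2.resize(a[:58],(390,226),interpolation=2)]))
E
```

```text
[ 494.9 -134.1   45.6] [ 4.1  0.3 -1.9] 11.95
S [(np.int32(18), array([333.9, 220.7]), array([ 621. , -130.8,   67. ])), (np.int32(93), array([372.6, 229.5]), array([ 700.2, -195. ,   67. ]))] [(np.int32(17), array([635.1, -38.1,  36. ])), (np.int32(34), array([ 622.3, -229.4,   36. ]))]
T [(np.int32(47), array([372.6, 184.9]), array([ 692.3, -209.5,   67. ])), (np.int32(8), array([349.1, 205.9]), array([ 617.7, -130.2,   67. ]))] [(np.int32(17), array([633.3, -34.3,  36. ])), (np.int32(15), array([ 618.8, -231.5,   36. ]))]
```

View pics/b5.png

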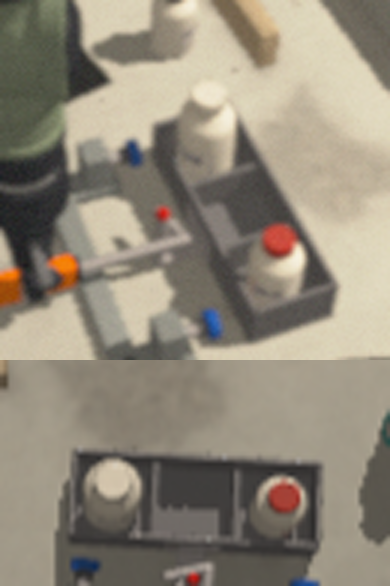

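Carrier is following, nearly square: front edge from (72,540) to (318,550), buffers at (85,565)/(303,585), bottles standing. I'll approach the buffers slowly.

Request:
drive_tool:
  increments:
    - [-1, 0.013, 0, 0, 0, 0, 0]
    - [-1, 0.027, 0, 0, 0, 0, 0]
    - [-1, 0.04, 0, 0, 0, 0, 0]
    - [-1, 0.053, 0, 0, 0, 0, 0]
    - [-1, 0.067, 0, 0, 0, 0, 0]
    - [-1, 0.08, 0, 0, 0, 0, 0]
    - [-1, 0.093, 0, 0, 0, 0, 0]

```text
time_s: 12.82
eef_pos: [481.4, -133.4, 45.5]
tcp_rot: [[-0.997, 0.074, 0.002], [0.074, 0.997, -0.0], [-0.002, 0.0, -1.0]]
wrist_force: [5.8, 0.1, -2.5]
grip_width: 16.8
grip_force: 59.2
```

Request:
drive_tool:
  increments:
    - [-1, 0.007, 0, 0, 0, 0, 0]
    - [-1, 0.013, 0, 0, 0, 0, 0]
    - [-1, 0.02, 0, 0, 0, 0, 0]

```text
time_s: 13.2
eef_pos: [478.5, -133.2, 45.6]
tcp_rot: [[-0.997, 0.074, 0.002], [0.074, 0.997, -0.0], [-0.002, -0.0, -1.0]]
wrist_force: [4.8, -0.5, -2.4]
grip_width: 16.6
grip_force: 59.2
```

Request:
drive_tool:
  increments:
    - [-1, 0.007, 0, 0, 0, 0, 0]
    - [-1, 0.013, 0, 0, 0, 0, 0]

```text
time_s: 13.45
eef_pos: [476.5, -133.0, 45.6]
tcp_rot: [[-0.997, 0.074, 0.002], [0.074, 0.997, -0.0], [-0.002, 0.0, -1.0]]
wrist_force: [5.2, -0.8, -2.8]
grip_width: 17.1
grip_force: 59.2
```

Request:
drive_tool:
  increments:
    - [-1, 0.007, 0, 0, 0, 0, 0]
    - [-1, 0.013, 0, 0, 0, 0, 0]

```text
time_s: 13.7
eef_pos: [474.9, -132.9, 45.6]
tcp_rot: [[-0.997, 0.074, 0.003], [0.074, 0.997, 0.0], [-0.003, 0.0, -1.0]]
wrist_force: [5.6, 0.0, -2.4]
grip_width: 16.8
grip_force: 59.2
```

Request:
drive_tool:
  increments:
    - [-1, 0.007, 0, 0, 0, 0, 0]
    - [-1, 0.013, 0, 0, 0, 0, 0]

```text
time_s: 13.95
eef_pos: [473.0, -132.5, 45.6]
tcp_rot: [[-0.997, 0.073, 0.003], [0.073, 0.997, 0.001], [-0.003, 0.001, -1.0]]
wrist_force: [6.3, 0.0, -3.0]
grip_width: 16.9
grip_force: 59.1
```

Request:
drive_tool:
  increments:
    - [-1, 0.007, 0, 0, 0, 0, 0]
    - [-1, 0.013, 0, 0, 0, 0, 0]

```text
time_s: 14.2
eef_pos: [471.2, -132.1, 45.6]
tcp_rot: [[-0.997, 0.073, 0.003], [0.073, 0.997, 0.001], [-0.003, 0.001, -1.0]]
wrist_force: [7.7, 2.0, -3.1]
grip_width: 17.0
grip_force: 59.1
```

Request:
drive_tool:
  increments:
    - [-1, 0.005, 0, 0, 0, 0, 0]
    - [-1, 0.01, 0, 0, 0, 0, 0]

```text
time_s: 14.45
eef_pos: [470.4, -132.1, 45.7]
tcp_rot: [[-0.997, 0.073, 0.005], [0.073, 0.997, 0.001], [-0.004, 0.001, -1.0]]
wrist_force: [9.1, 1.8, -4.3]
grip_width: 16.9
grip_force: 59.0
```

Request:
drive_tool:
  increments:
    - [-1, 0.004, 0, 0, 0, 0, 0]
    - [-1, 0.007, 0, 0, 0, 0, 0]

```text
time_s: 14.7
eef_pos: [470.0, -132.1, 45.9]
tcp_rot: [[-0.997, 0.073, 0.006], [0.073, 0.997, 0.001], [-0.006, 0.001, -1.0]]
wrist_force: [9.6, 1.6, -4.8]
grip_width: 16.8
grip_force: 58.9
```

```bash
python3 - <<'E'
from h import *
np.set_printoptions(precision=1,suppress=True)
T=env.camera("top");s=env.state();print(s["eef_pos"],s["wrist_force"],s["time_s"])
a=T["frame"][165:225,310:395,::-1]
cv2.imwrite("pics/b6.png",cv2.resize(a,None,fx=8,fy=8,interpolation=2))
E
```

```text
[ 469.9 -132.1   45.8] [10.7  0.9 -5.3] 14.75
```

View pics/b6.png

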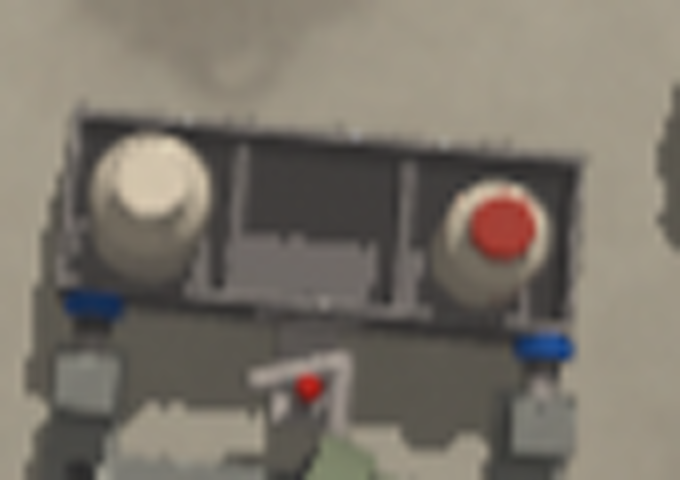

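Both buffers touch the carrier's front face, at (93,305) and (545,345), and it sits parallel to them. I'll raise the pull to about 15.5 N, since the drag friction was about 5.5 N, and hold it.

Request:
drive_tool:
  increments:
    - [-1, 0.004, 0, 0, 0, 0, 0]
    - [-1, 0.008, 0, 0, 0, 0, 0]
    - [-1, 0.008, 0, 0, 0, 0, 0]

```text
time_s: 15.12
eef_pos: [469.3, -132.1, 45.9]
tcp_rot: [[-0.997, 0.072, 0.007], [0.072, 0.997, 0.001], [-0.007, 0.001, -1.0]]
wrist_force: [12.5, 2.6, -4.9]
grip_width: 17.2
grip_force: 58.8
```

Request:
drive_tool:
  increments:
    - [-1, 0.004, 0, 0, 0, 0, 0]
    - [-1, 0.008, 0, 0, 0, 0, 0]
    - [-1, 0.01, 0, 0, 0, 0, 0]
    - [-1, 0.01, 0, 0, 0, 0, 0]

```text
time_s: 15.62
eef_pos: [468.8, -132.1, 46.1]
tcp_rot: [[-0.997, 0.072, 0.008], [0.072, 0.997, 0.001], [-0.008, 0.002, -1.0]]
wrist_force: [14.2, 2.3, -7.7]
grip_width: 16.9
grip_force: 58.6
```

```bash
python3 - <<'E'
from cell import env
for i in range(2):
    env.camera("top");s=env.state();print(s["eef_pos"],s["wrist_force"])
E
```

```text
[ 468.77539176 -132.11406204   46.097736  ] [14.03243544  1.93884185 -6.83773296]
[ 468.78570224 -132.11752196   46.10289842] [13.03919704  1.39451364 -6.41978099]
```

Request:
drive_tool:
  increments:
    - [-1, 0.004, 0, 0, 0, 0, 0]
    - [-1, 0.006, 0, 0, 0, 0, 0]
    - [-1, 0.006, 0, 0, 0, 0, 0]
    - [-1, 0.006, 0, 0, 0, 0, 0]
    - [-1, 0.006, 0, 0, 0, 0, 0]
    - [-1, 0.006, 0, 0, 0, 0, 0]

```text
time_s: 16.48
eef_pos: [468.4, -132.1, 46.2]
tcp_rot: [[-0.997, 0.072, 0.009], [0.072, 0.997, 0.001], [-0.009, 0.002, -1.0]]
wrist_force: [15.4, 2.1, -8.2]
grip_width: 16.5
grip_force: 58.6
```

Request:
drive_tool:
  increments:
    - [-1, 0, 0, 0, 0, 0, 0]
    - [-1, 0, 0, 0, 0, 0, 0]
    - [-1, 0, 0, 0, 0, 0, 0]
    - [-1, 0, 0, 0, 0, 0, 0]
    - [-1, 0, 0, 0, 0, 0, 0]
    - [-1, 0, 0, 0, 0, 0, 0]
    - [-1, 0, 0, 0, 0, 0, 0]
    - [-1, 0, 0, 0, 0, 0, 0]
    - [-1, 0, 0, 0, 0, 0, 0]
    - [-1, 0, 0, 0, 0, 0, 0]

```text
time_s: 17.73
eef_pos: [468.4, -132.1, 46.2]
tcp_rot: [[-0.997, 0.072, 0.009], [0.072, 0.997, 0.001], [-0.009, 0.002, -1.0]]
wrist_force: [16.0, 2.2, -7.7]
grip_width: 16.8
grip_force: 58.6
```

```bash
python3 - <<'E'
from cell import env
for i in range(3):
    env.camera("top");s=env.state();print(s["eef_pos"],s["wrist_force"])
E
```

```text
[ 468.43353138 -132.11561347   46.19012202] [14.90835401  1.24424251 -6.85584513]
[ 468.40683932 -132.11072084   46.1629665 ] [15.0811335   1.38487059 -7.0266885 ]
[ 468.37546632 -132.10118424   46.16177407] [14.45776728  1.33403303 -7.83422868]
```

Request:
drive_tool:
  increments:
    - [-1, -0.004, 0, 0, 0, 0, 0]
    - [-1, -0.008, 0, 0, 0, 0, 0]
    - [-1, -0.012, 0, 0, 0, 0, 0]
    - [-1, -0.016, 0, 0, 0, 0, 0]
    - [-1, -0.02, 0, 0, 0, 0, 0]
    - [-1, -0.024, 0, 0, 0, 0, 0]
    - [-1, -0.028, 0, 0, 0, 0, 0]

```text
time_s: 18.75
eef_pos: [469.1, -131.9, 45.5]
tcp_rot: [[-0.997, 0.073, 0.003], [0.073, 0.997, 0.001], [-0.003, 0.001, -1.0]]
wrist_force: [5.6, 1.4, -3.3]
grip_width: 16.8
grip_force: 59.3
```

Request:
drive_tool:
  increments:
    - [-1, -0.005, 0, 0, 0, 0, 0]
    - [-1, -0.01, -0.003, 0, 0, 0, 0]
    - [-1, -0.015, -0.008, 0, 0, 0, 0]
    - [-1, -0.02, -0.013, 0, 0, 0, 0]
    - [-1, -0.025, -0.02, 0, 0, 0, 0]
    - [-1, -0.03, -0.025, 0, 0, 0, 0]
    - [-1, -0.035, -0.03, 0, 0, 0, 0]
    - [-1, -0.035, -0.03, 0, 0, 0, 0]

```text
time_s: 19.75
eef_pos: [472.1, -137.5, 45.0]
tcp_rot: [[-0.997, 0.075, -0.001], [0.075, 0.997, -0.001], [0.001, -0.001, -1.0]]
wrist_force: [1.1, 0.7, -1.7]
grip_width: 16.9
grip_force: 59.5
```

```bash
python3 - <<'E'
from h import *
T=env.camera("top");S=env.camera("scene");s=env.state();print(s["eef_pos"],s["wrist_force"],s["time_s"])
a=T["frame"][165:225,310:395,::-1]
cv2.imwrite("pics/b7.png",cv2.resize(a,None,fx=8,fy=8,interpolation=2))
E
```

```text
[ 472.16176051 -137.45141357   45.07394522] [-0.758008    0.4061687  -2.13781701] 19.85
```

View pics/b7.png

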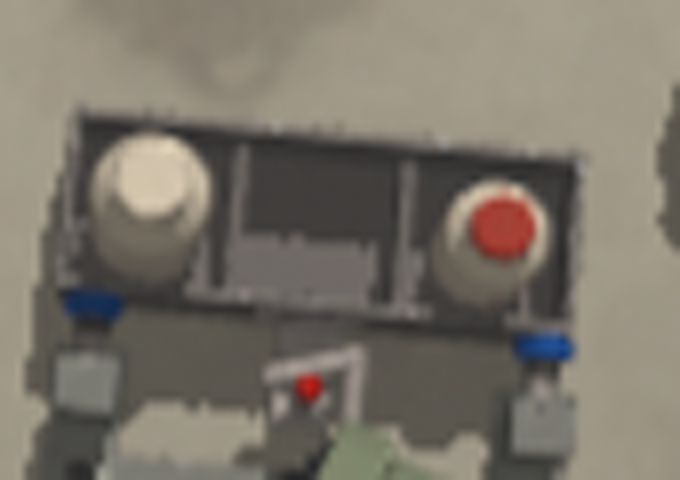

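The hook is free of the pin: cap at (309,385), prong behind it at about (315,365), shaft at (357,390). The carrier is still touching both buffers. I'll back off another 3 mm and lift.

Request:
drive_tool:
  increments:
    - [-1, -0.01, 0, 0, 0, 0, 0]
    - [-1, -0.02, 0, 0, 0, 0, 0]
    - [-1, -0.02, 0, 0, 0, 0, 0]
    - [-1, -0.02, 0, -0.05, 0, 0, 0]
    - [-1, -0.02, 0, -0.1, 0, 0, 0]
    - [-1, -0.02, 0, -0.15, 0, 0, 0]
    - [-1, -0.02, 0, -0.2, 0, 0, 0]

```text
time_s: 20.72
eef_pos: [475.7, -137.3, 75.9]
tcp_rot: [[-0.997, 0.074, 0.0], [0.074, 0.997, -0.0], [-0.0, -0.0, -1.0]]
wrist_force: [-0.2, -0.1, -1.2]
grip_width: 17.0
grip_force: 59.5
```

Request:
drive_tool:
  increments:
    - [-1, 0, 0, -0.1, 0, 0, 0]
    - [-1, 0, 0, -0.25, 0, 0, 0]
    - [-1, 0, 0, -0.45, 0, 0, 0]
    - [-1, 0, 0, -0.45, 0, 0, 0]

```text
time_s: 21.22
eef_pos: [477.4, -138.1, 145.5]
tcp_rot: [[-0.997, 0.074, 0.005], [0.074, 0.997, -0.002], [-0.005, -0.002, -1.0]]
wrist_force: [-0.3, -0.5, -1.6]
grip_width: 17.2
grip_force: 59.6
```

```bash
python3 - <<'E'
from h import *
from plan import *
np.set_printoptions(precision=1,suppress=True)
s=env.state();p=s["eef_pos"];print(p)
# mat centre / yaw from measured corners
m=np.array([[640.1,208.6],[659.2,82.4],[446.9,45.2],[424.9,170.4]]);print(m.mean(0),cv2.minAreaRect(m.astype(np.float32)))
json.dump([float(p[0]),float(p[1]),float(p[2]),175.7],open(F,"w"))
rows([[(482,-10,142,188)],[(500.7,106.5,142,201.5)]])
E
```

```text
[ 477.4 -138.1  145.5]
[542.8 126.7] ((543.5089111328125, 126.84901428222656), (218.56378173828125, 127.60123443603516), 9.966203689575195)
[0.034, 0.854, 0.023] -0.273
--
[-0.232, 0.752, 0.0] -0.3
--
```

Request:
drive_tool:
  increments:
    - [-1, 0.01, 0.25, 0.01, 0, 0, -0.08]
    - [-1, 0.02, 0.55, 0.02, 0, 0, -0.18]
    - [-1, 0.034, 0.854, 0.023, 0, 0, -0.273]
    - [-1, 0.034, 0.854, 0.023, 0, 0, -0.273]
    - [-1, 0.034, 0.854, 0.023, 0, 0, -0.273]

```text
time_s: 21.85
eef_pos: [479.7, -9.3, 138.9]
tcp_rot: [[-0.99, -0.14, -0.001], [-0.14, 0.99, -0.0], [0.001, -0.0, -1.0]]
wrist_force: [0.9, -0.4, -1.3]
grip_width: 17.1
grip_force: 59.6
```

Request:
drive_tool:
  increments:
    - [-1, -0.08, 0.25, 0, 0, 0, -0.1]
    - [-1, -0.16, 0.5, 0, 0, 0, -0.2]
    - [-1, -0.232, 0.752, 0, 0, 0, -0.3]
    - [-1, -0.232, 0.752, 0, 0, 0, -0.3]
    - [-1, -0.232, 0.752, 0, 0, 0, -0.3]
    - [-1, -0.232, 0.752, 0, 0, 0, -0.3]

```text
time_s: 22.6
eef_pos: [498.7, 106.0, 139.1]
tcp_rot: [[-0.931, -0.365, -0.0], [-0.365, 0.931, -0.0], [0.0, -0.0, -1.0]]
wrist_force: [-0.3, -0.5, -1.2]
grip_width: 17.1
grip_force: 59.7
```

Request:
drive_tool:
  increments:
    - [-1, 0, 0, 0.2, 0, 0, 0]
    - [-1, 0, 0, 0.4, 0, 0, 0]
    - [-1, 0, 0, 0.6, 0, 0, 0]
    - [-1, 0, 0, 0.7, 0, 0, 0]
    - [-1, 0, 0, 0.7, 0, 0, 0]
    - [-1, 0, 0, 0.7, 0, 0, 0]

```text
time_s: 23.35
eef_pos: [499.6, 107.2, 35.1]
tcp_rot: [[-0.93, -0.367, 0.001], [-0.367, 0.93, 0.0], [-0.001, -0.0, -1.0]]
wrist_force: [-0.4, -0.1, -1.2]
grip_width: 17.1
grip_force: 59.7
```

Request:
drive_tool:
  increments:
    - [-1, 0, 0, 0.02, 0, 0, 0]
    - [-1, 0, 0, 0.04, 0, 0, 0]
    - [-1, 0, 0, 0.06, 0, 0, 0]
    - [-1, 0, 0, 0.07, 0, 0, 0]
    - [-1, 0, 0, 0.07, 0, 0, 0]

```text
time_s: 23.98
eef_pos: [498.5, 107.5, 23.8]
tcp_rot: [[-0.93, -0.367, -0.0], [-0.367, 0.93, -0.0], [0.0, 0.0, -1.0]]
wrist_force: [-1.7, -1.4, 1.7]
grip_width: 17.0
grip_force: 60.2
```

Request:
drive_tool:
  increments:
    - [-0.4, 0, 0, 0, 0, 0, 0]
    - [-0.2, 0, 0, 0, 0, 0, 0]
    - [0.2, 0, 0, 0, 0, 0, 0]
    - [0.6, 0, 0, 0, 0, 0, 0]
    - [1, 0, 0, 0, 0, 0, 0]
    - [1, 0, 0, 0, 0, 0, 0]
    - [1, 0, 0, 0, 0, 0, 0]

```text
time_s: 24.85
eef_pos: [498.7, 107.4, 23.7]
tcp_rot: [[-0.93, -0.367, 0.0], [-0.367, 0.93, -0.0], [-0.0, -0.0, -1.0]]
wrist_force: [-0.3, 0.2, -0.8]
grip_width: 85.7
grip_force: 0.0
```

Request:
drive_tool:
  increments:
    - [1, 0, 0, -0.2, 0, 0, 0]
    - [1, 0, 0, -0.5, 0, 0, 0]
    - [1, 0, 0, -0.9, 0, 0, 0]
    - [1, 0, 0, -1, 0, 0, 0]
    - [1, 0, 0, -1, 0, 0, 0]

```text
time_s: 25.48
eef_pos: [499.4, 107.5, 174.5]
tcp_rot: [[-0.93, -0.367, 0.002], [-0.367, 0.93, 0.0], [-0.002, -0.001, -1.0]]
wrist_force: [-0.7, -0.9, -0.2]
grip_width: 85.2
grip_force: 0.0
```

Request:
drive_tool:
  increments:
    - [1, 0.4, 0.3, -0.3, 0, 0, 0]
    - [1, 0.8, 0.6, -0.5, 0, 0, 0]
    - [1, 0.9, 0.8, -0.5, 0, 0, 0]
    - [1, 0.9, 0.8, -0.5, 0, 0, 0]
    - [1, 0.9, 0.8, -0.5, 0, 0, 0]

```text
time_s: 26.1
eef_pos: [328.7, 169.6, 247.7]
tcp_rot: [[-0.93, -0.368, -0.001], [-0.368, 0.93, -0.001], [0.001, -0.0, -1.0]]
wrist_force: [0.6, 0.7, 1.0]
grip_width: 85.2
grip_force: 0.0
```

```bash
python3 - <<'E'
from h import *
T=env.camera("top");S=env.camera("scene");s=env.state();print(s["eef_pos"],s["wrist_force"],s["grip_width"],s["time_s"])
a=T["frame"][145:265,245:400,::-1];b=S["frame"][130:275,225:420,::-1]
cv2.imwrite("pics/b8.png",np.vstack([cv2.resize(a,(400,310),interpolation=2)[:300],cv2.resize(b,(400,297),interpolation=2)]))
E
```

```text
[329.81184095 169.21124509 247.79031353] [ 0.0649265  -0.1775463   0.43144295] 85.35828750448906 26.2
```

View pics/b8.png

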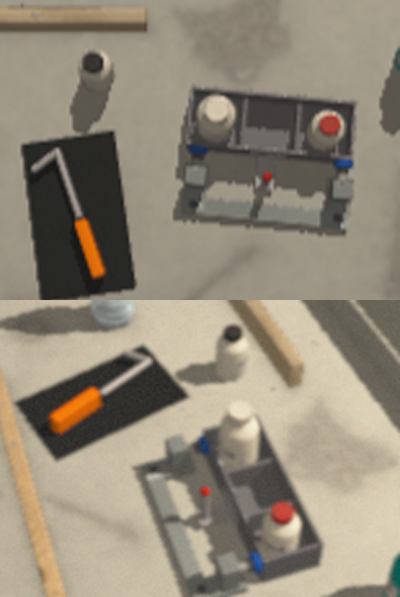

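The hook lies flat on its mat, with its handle at (90,247). The carrier touches both buffers, at (197,150) and (343,163), the bottles are standing and the bystanders haven't moved.

```bash
python3 -c "
from cell import env
print(env.sign_off())"
```

```text
the job is handed in; nothing more can be done
None
```

I dragged the carrier square against both buffers, held a pull of about 15 N (about 10 N on the buffers after friction) for about 2 s, unhooked with both buffers still touching, laid the hook flat on its mat, and handed the job in at 26 s with no verdict returned.

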